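# Clear the repair tray and cull the short wagons

### The job

The short wagons on this model railway must go into the blue-lined repair tray, but the yellow crane jib hangs over it and two vehicles stand in it. First swing the jib away from the tray, right round to its stop, then park both vehicles upright on the black car park, and after that lift every short wagon (clearly shorter than the rest) out of the yard and stand it upright on its wheels, flat on the tray's lining. Leave the long wagons and everything else where they are.

Things in the scene. Friction and masses are not known exactly. Their poses are not given: they have to be found in the camera images.
- jib (a joint): swing of the crane's jib about its upright hinge, rad. At 0 the jib points along the crane's own -x, over the repair tray; it grows anticlockwise seen from above, to the stop at 1.57, where the jib points along the crane's -y, lying along the far side of the tray and clear of it. Stiff: stays where it is left; pushing sideways near the tip takes about 1 N, and any flank of it may be pushed.
- jib_hinge (a point): point on the jib's hinge axis, at mid-height of the bar, 110 mm above the table (mast below it, 24 mm thick; collar 34 mm). Axes turn with the jib: the bar runs along its -x
- jib_tip (a point): centre of the jib's free end, 200 mm from the hinge. The jib is a yellow level bar, 14 mm wide and 20 mm high (100 to 120 mm above the table); a red hook block 12 mm wide hangs under its last 20 mm, down to 86 mm; a thin look-only stay runs above it
- crane: model yard crane: 60 mm square concrete foot, 12 mm high, with the mast and jib; fixed, just beyond the middle of the repair tray's far (+x) side. Origin under the mast at table level, z up
- tray: repair tray, fixed: a low wooden tray with blue lining, 245 mm (x) by 222 mm (y) outside, walls 6 mm thick and 14 mm high, lining surface 6 mm above the table. Origin under its centre at table level
- pad: car park, fixed: black mat with white lines, 240 mm (x) by 130 mm (y), 3 mm thick. Origin under its centre at table level
- yard: wagon yard, fixed: pale board 360 mm (x) by 400 mm (y), 3 mm thick, on which the wagons stand lengthwise along x, 90 mm apart sideways. Origin under its centre at table level
- pickup: silver model pickup truck, die-cast, 104 mm long over its bumpers, 44 mm wide (flat flanks from 6 to 34 mm up, 45 mm over the wheels), cab 36 mm wide up to 49 mm, 0.16 kg; origin under its middle at wheel level, x forward, z up. Starts in the repair tray
- car: yellow model car, die-cast, 104 mm long over its bumpers, 44 mm wide (flat flanks from 6 to 34 mm up, 45 mm over the wheels), cab 36 mm wide up to 49 mm, 0.16 kg; origin under its middle at wheel level, x forward, z up. Starts in the repair tray
- short_a: model railway box wagon (orange with black roof), 92 mm long, 36 mm wide and 50 mm high (flat flanks from 10 to 50 mm up), about 0.14 kg; origin under its middle at wheel level, x along its length (its two ends are alike), z up. A SHORT wagon: belongs in the repair tray. May be absent
- short_b: model railway box wagon (brown with dark brown roof), 92 mm long, 36 mm wide and 50 mm high (flat flanks from 10 to 50 mm up), about 0.14 kg; origin under its middle at wheel level, x along its length (its two ends are alike), z up. A SHORT wagon: belongs in the repair tray. May be absent
- short_c: model railway box wagon (orange with dark brown roof), 92 mm long, 36 mm wide and 50 mm high (flat flanks from 10 to 50 mm up), about 0.14 kg; origin under its middle at wheel level, x along its length (its two ends are alike), z up. A SHORT wagon: belongs in the repair tray. May be absent
- short_d: model railway box wagon (brown with black roof), 92 mm long, 36 mm wide and 50 mm high (flat flanks from 10 to 50 mm up), about 0.14 kg; origin under its middle at wheel level, x along its length (its two ends are alike), z up. A SHORT wagon: belongs in the repair tray. May be absent
- long_a: model railway box wagon (orange with black roof), 138 mm long, 36 mm wide and 50 mm high (flat flanks from 10 to 50 mm up), about 0.14 kg; origin under its middle at wheel level, x along its length (its two ends are alike), z up. A LONG wagon: stays where it is. May be absent
- long_b: model railway box wagon (brown with dark brown roof), 138 mm long, 36 mm wide and 50 mm high (flat flanks from 10 to 50 mm up), about 0.14 kg; origin under its middle at wheel level, x along its length (its two ends are alike), z up. A LONG wagon: stays where it is. May be absent
- long_c: model railway box wagon (orange with dark brown roof), 138 mm long, 36 mm wide and 50 mm high (flat flanks from 10 to 50 mm up), about 0.14 kg; origin under its middle at wheel level, x along its length (its two ends are alike), z up. A LONG wagon: stays where it is. May be absent
- paint_jar: amber paint jar, 48 mm across, 60 mm high; a bystander to leave alone. Origin under its middle
- water_tank: model water tank on legs, 58 mm across, 101 mm high; a bystander to leave alone. Origin under its middle
- screwdriver: screwdriver lying flat beyond the car park; a bystander to leave alone
- crate: wooden crate, 62 x 47 x 35 mm; a bystander to leave alone. Origin under its middle
- drum: blue drum, 44 mm across, 60 mm high; a bystander to leave alone. Origin under its middle

How it is judged (in metres and radians):
On the way, in this order (a step that is already met when the one before it is completed fails the run):
1. the jib is swung clear of the tray, to its stop (value of joint jib above 1.35 rad), for 0.2 s.
2. both vehicles stand upright on the car park (value of joint jib above 1.35 rad and x of pickup in the frame of pad between -0.11 and 0.11 m and y of pickup in the frame of pad between -0.055 and 0.055 m and z of pickup in the frame of pad between 0 and 0.008 m and angle between each of pickup, car's own z axis and vertical below 0.15 rad and linear speed of each of pickup, car below 0.03 m/s and x of car in the frame of pad between -0.11 and 0.11 m and y of car in the frame of pad between -0.055 and 0.055 m and z of car in the frame of pad between 0 and 0.008 m), for 0.2 s.
3. every short wagon present stands upright in the repair tray (x of short_a in the frame of tray between -0.1 and 0.1 m and y of short_a in the frame of tray between -0.1 and 0.1 m and z of short_a in the frame of tray between 0.002 and 0.011 m and angle between each of short_a, short_b, short_c, short_d's own z axis and vertical below 0.15 rad and linear speed of each of short_a, short_b, short_c, short_d below 0.03 m/s and x of short_b in the frame of tray between -0.1 and 0.1 m and y of short_b in the frame of tray between -0.1 and 0.1 m and z of short_b in the frame of tray between 0.002 and 0.011 m and x of short_c in the frame of tray between -0.1 and 0.1 m and y of short_c in the frame of tray between -0.1 and 0.1 m and z of short_c in the frame of tray between 0.002 and 0.011 m and x of short_d in the frame of tray between -0.1 and 0.1 m and y of short_d in the frame of tray between -0.1 and 0.1 m and z of short_d in the frame of tray between 0.002 and 0.011 m), for 0.2 s.
At the end, for the whole second after the job is handed in: Jib beyond 1.35 rad. Both vehicles at rest, upright within 0.15 rad, on the car park with centres 10 mm or more inside its edges. Every short wagon present at rest, upright within 0.15 rad, wheels on the tray lining. Long wagons upright, within 35 mm of their start (all of step 2 and all of step 3 and distance of each of long_a, long_b, long_c from where it was at the start of the episode below 0.035 m and angle between each of long_a, long_b, long_c's own z axis and vertical below 0.15 rad); the robot touches nothing.
It fails at once if a long wagon is shifted by more than 40 mm or knocked over (distance of any of long_a, long_b, long_c from where it was at the start of the episode above 0.04 m or angle between any of long_a, long_b, long_c's own z axis and vertical above 0.6 rad).
It fails at once if a bystander is shifted by more than 40 mm (distance of any of paint_jar, water_tank, screwdriver, crate, drum from where it was at the start of the episode above 0.04 m).
Of short_a, short_b, short_c, short_d only 3 to 4 are there at a start; the rules pass over those that are not, and their reading is None.
Of long_a, long_b, long_c only 2 to 3 are there at a start; the rules pass over those that are not, and their reading is None.
At some moment in a run one of pickup, car may be knocked a few centimetres aside while the robot is not near it.
Once in a run the grip may slacken for a moment while it holds something.
It also fails if it takes over 210 s, if anything falls off the work surface, if the arm or the gripper's body presses on something with over 40 N, if the wrist force passes 120 N, or if a joint passes its speed limit or range.

### The arm

A 7-joint arm with a two-finger parallel gripper is mounted at the origin on the work surface. World frame = base frame: x ahead of the robot, y to its left, z up, the work surface at z = 0. Lengths are in m, angles in degrees, forces in N, time in s.
With the tool pointing down it reaches from about 0.4 to 0.85 m from the base axis. Payload 4.5 kg.
Tool frame: the origin (TCP) lies on the front face of the gripper's body, between the roots of the fingers; the fingertips stand 64 mm ahead of it and the grasp point (between the pads) lies 45 mm ahead of it (r.nose_length is the distance from the TCP to the fingertips, in m); z points along the fingers, y is the direction in which the jaws open and shut (so a half turn about z gives the same grasp; the last joint's range is limited). The gripper opens to 88 mm and grips with 3 to 60 N. Pads are 18 mm wide; open, the fingers measure 123 mm over their backs; the gripper's body (75 mm by 187 mm) begins 45 mm behind the grasp point.
Start: joints at [71.723, 39.483, -11.15, 89.685, 9.013, 51.709, -12.324], TCP at [0.216, -0.587, 0.303] pointing down, gripper open.
Joint ranges: [-172.22, 172.22], [-26.19, 119.32], [-84.43, 86.54], [7.71, 146.69], [-57.33, 237.33], [2.42, 119.75], [-152.13, 152.13]. Speed limits (degrees/s): [147.25, 147.25, 180, 180, 180, 180, 180].

### API

Orientations are given as [roll, pitch, yaw] about the fixed x, y, z axes, in that order (R = Rz(yaw) Ry(pitch) Rx(roll)).
In Python, from station import state, grab_frame, camera_info, r gives the robot as it stands. The module is installed in compiled form; this text tells all that it offers.
- The arm moves only by the shell command python3 -m pendant 'ROWS'. ROWS is JSON, a list of rows, each a list of 7 numbers: the turn, a rotation vector about the tool's x, y, z in rad, then the shift along the tool's x, y, z in mm, then the opening, from 0 (shut) to 1 (fully open). In form: [[ax, ay, az, dx, dy, dz, grip], ...]. A call has 1 to 20 rows; each row shifts and turns the pose as measured when the row begins, along the tool's axes as they then stand; what a row does not reach is not made up. A row lasts 1/8 s, in which the tool goes at most 62.5 mm and 10.7 degrees, less where a joint would pass 70% of its speed; a pose out of reach is approached as far as the arm can. A call is refused whole if a number of a shift passes 62.5 or a number of a turn 0.188, either way. A call with a gripper value outside its range is refused whole. The fingers move at their own pace and stop on an object; the grip force is fixed at half the most. Time passes only in rows, so rows that do not move let the fingers close. It gives the time, the measured TCP pose, the force and the opening at its end, in the units of the state.
- state(): the state, without advancing time (a new reading comes with each control period).
- grab_frame(name): name is "side" or "top"; returns (picture, depth): 420x560x3 uint8, blue, green, red; 420x560 float32, m along the optical axis (not along the pixel's ray), 0 where there is no reading.
- camera_info(name): a dict with "intrinsics" (3x3 intrinsics, pixels), "R" (3x3) and "t" (3): a world point X has camera coordinates R X + t. Camera axes: x right, y down, z forward; pixel columns grow to the right and rows downward; lengths in m; the calibration is good to about 2 mm. A picture is of the moment at which its call begins. camera_info takes no time and is no camera call.
- r.close_job(): hands the job in, once; it reports no verdict.
The state is a dict: "time": time; "joint_pos": joint angles; "qd": joint speeds; "effort": joint torques, N m; "position": TCP position; "eef_rot": TCP orientation; "force": force on the tool from outside, world axes, zero at the start; "moment": the same for the moment, N m; "gripper_width": finger opening in m.
Only numpy, scipy, OpenCV 4.12 (cv2) and the standard library are available. Lean on these libraries where they do the work, as an engineer would, in place of code of your own. Each camera call takes 0.05 s, during which the arm holds its last target. There are 200 camera calls.

## Working session

There is one attempt and no reset: what is moved stays moved. The work goes in short steps, Python scripts to look and compute and a shell command to move; the robot and the scene stay as the last step left them, time stands still between calls to the robot, and variables do not carry over. Pictures are saved under pics/ and viewed, about 12 in all and at most 16, crops included, and the job is handed in when it is done.

```bash
mkdir -p pics; python3 - <<'E'
from station import *
import cv2
print(state())
for n in("top","side"):
    p,d=grab_frame(n); cv2.imwrite(f"pics/{n}0.png",p); i=camera_info(n); print(n,i)
E
```

```text
{'time': 0.0, 'joint_pos': array([ 71.72036059,  39.53327099, -11.14259054,  89.74565351,
         9.01343356,  51.71064351, -12.32371349]), 'qd': array([ 0.03265732,  0.16514717, -0.05118402, -0.01417654, -0.03786377,
       -0.00939683, -0.17153719]), 'effort': array([ 5.57851126e-04, -5.27555931e+01, -1.26694534e+00, -1.53428131e+01,
       -5.27069997e-02,  6.42202518e-03,  1.47487799e-04]), 'position': array([ 0.21573342, -0.58602426,  0.30190436]), 'eef_rot': array([-1.79892721e+02,  1.00681727e-02,  2.02205556e+01]), 'force': array([-0.00407425, -0.16536698,  0.44749599]), 'moment': array([ 0.01276638, -0.01507979, -0.02004439]), 'gripper_width': 0.08848514067854507}
top {'intrinsics': array([[522.97263238,   0.        , 267.53455937],
       [  0.        , 522.97263238, 213.86719292],
       [  0.        ,   0.        ,   1.        ]]), 'R': array([[-0.02664621, -0.99951564,  0.01607684],
       [-0.98874903,  0.02398431, -0.14764861],
       [ 0.1471915 , -0.01983024, -0.98890921]]), 't': array([0.04539254, 0.63827264, 1.64957191])}
side {'intrinsics': array([[465.5665938 ,   0.        , 286.06101151],
       [  0.        , 465.5665938 , 209.08656378],
       [  0.        ,   0.        ,   1.        ]]), 'R': array([[-0.82344789, -0.56728765,  0.01087645],
       [-0.3636228 ,  0.51290841, -0.77762679],
       [ 0.43555945, -0.64429006, -0.62863207]]), 't': array([0.55198739, 0.27499583, 0.99025941])}
```

View pics/top0.png

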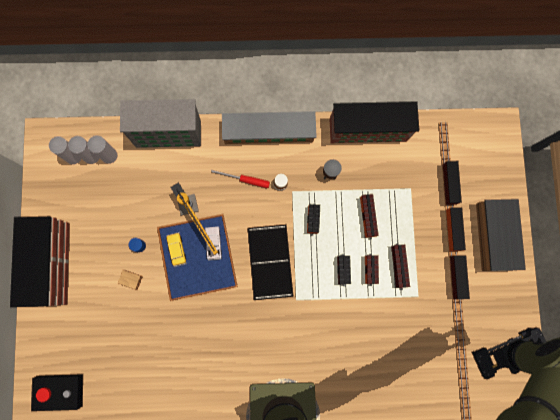

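View pics/side0.png

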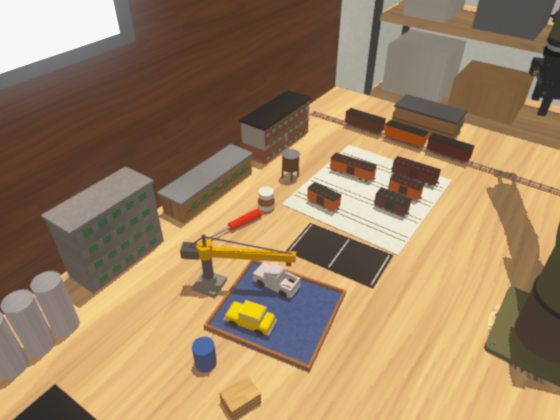

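```bash
cat > h.py <<'E'
import numpy as np, cv2
from station import *
def cloud(n):
    p,d=grab_frame(n); c=camera_info(n); K=c["intrinsics"]
    v,u=np.mgrid[:420,:560]
    C=np.stack([(u-K[0,2])/K[0,0]*d,(v-K[1,2])/K[1,1]*d,d],-1)
    W=(C-c["t"])@c["R"]; W[d==0]=np.nan
    return p,W,cv2.cvtColor(p,cv2.COLOR_BGR2HSV)
def px(n,X):
    c=camera_info(n); q=c["intrinsics"]@(c["R"]@np.array(X)+c["t"]); return q[:2]/q[2]
def onplane(n,uv,z):
    c=camera_info(n); uv=np.atleast_2d(uv); K=c["intrinsics"]
    ray=np.c_[(uv[:,0]-K[0,2])/K[0,0],(uv[:,1]-K[1,2])/K[1,1],np.ones(len(uv))]@c["R"]
    o=-c["R"].T@c["t"]; return o+ray*((z-o[2])/ray[:,2])[:,None]
def rect(m,n,z,minpx=20):
    """components of mask m -> rects on plane z: centre, (len,wid), yaw of long axis (deg), px"""
    out=[]
    k,l,s,c=cv2.connectedComponentsWithStats(m.astype(np.uint8))
    for i in range(1,k):
        if s[i,4]<minpx: continue
        v,u=np.nonzero(l==i); P=onplane(n,np.c_[u,v],z)[:,:2]
        (cx,cy),(a,b),t=cv2.minAreaRect((P*1000).astype(np.float32))
        if a<b: a,b,t=b,a,t+90
        out.append((round(cx),round(cy),round(a+3),round(b+3),round((t+90)%180-90,1),tuple(c[i].round().astype(int)),s[i,4]))
    return out
E
python3 - <<'E'
from h import *
p,W,H=cloud("top"); z=W[...,2]; u=np.arange(560)[None]+0*z; v=np.arange(420)[:,None]+0*z
print("wood",np.nanmedian(z[300:320,100:240]),"pad",np.nanmedian(z[240:250,260:280]),"lining",np.nanmedian(z[270:285,190:220]))
yard=(u>290)&(u<415)&(v>185)&(v<302)
print("roofs");[print(x) for x in rect(yard&(z>.035)&(z<.07),"top",.053)]
tr=(u>155)&(u<240)&(v>180)&(v<302)
print("low veh");[print(x) for x in rect(tr&(z>.025)&(z<.07),"top",.04)]
print("jib");[print(x) for x in rect((u>165)&(u<240)&(v>175)&(v<302)&(z>.08),"top",.12)]
h,s,V=[H[...,i].astype(int) for i in range(3)]
print("blue");[print(x) for x in rect(tr&(h>100)&(h<130)&(s>100),"top",.006,200)]
print("traywhole");[print(x) for x in rect(tr&(z>.003)&(z<.03),"top",.01,200)]
print("pad");[print(x) for x in rect((u>243)&(u<293)&(v>220)&(v<302)&((V<60)|(s<50)),"top",.003,200)]
print("others");[print(x) for x in rect((u>100)&(u<350)&(v>150)&(v<302)&(z>.02)&~tr&~yard,"top",.05)]
cv2.imwrite("pics/crop.png",cv2.resize(p[150:310,110:420],None,fx=2.5,fy=2.5,interpolation=cv2.INTER_CUBIC))
E
```

```text
wood 2.167493602693216e-05 pad 0.0037428495627634807 lining 0.006328067709611236
roofs
(628, -299, 142, 45, 4.3, (np.int64(369), np.int64(215)), np.int32(524))
(621, -119, 95, 39, -2.4, (np.int64(314), np.int64(218)), np.int32(329))
(462, -392, 141, 46, 3.2, (np.int64(401), np.int64(265)), np.int32(557))
(455, -210, 93, 41, -2.7, (np.int64(344), np.int64(269)), np.int32(354))
(453, -299, 92, 45, -1.5, (np.int64(372), np.int64(269)), np.int32(368))
low veh
(552, 208, 107, 48, 3.8, (np.int64(213), np.int64(241)), np.int32(318))
(536, 328, 104, 48, 12.5, (np.int64(176), np.int64(248)), np.int32(428))
jib
(619, 259, 257, 36, 27.8, (np.int64(191), np.int64(213)), np.int32(501))
blue
(510, 264, 231, 210, 10.1, (np.int64(197), np.int64(261)), np.int32(3269))
traywhole
(520, 266, 292, 256, 7.7, (np.int64(197), np.int64(259)), np.int32(3604))
pad
(487, 25, 239, 130, 3.8, (np.int64(270), np.int64(262)), np.int32(2763))
others
(843, 547, 49, 37, 88.7, (np.int64(108), np.int64(156)), np.int32(144))
(784, -187, 67, 62, -2.4, (np.int64(332), np.int64(168)), np.int32(292))
(748, -15, 53, 49, -1.8, (np.int64(280), np.int64(181)), np.int32(183))
(750, 70, 101, 27, 75.4, (np.int64(255), np.int64(180)), np.int32(163))
(551, 451, 55, 46, 70.2, (np.int64(136), np.int64(244)), np.int32(186))
(441, 473, 68, 50, 69.4, (np.int64(129), np.int64(279)), np.int32(300))
```

View pics/crop.png

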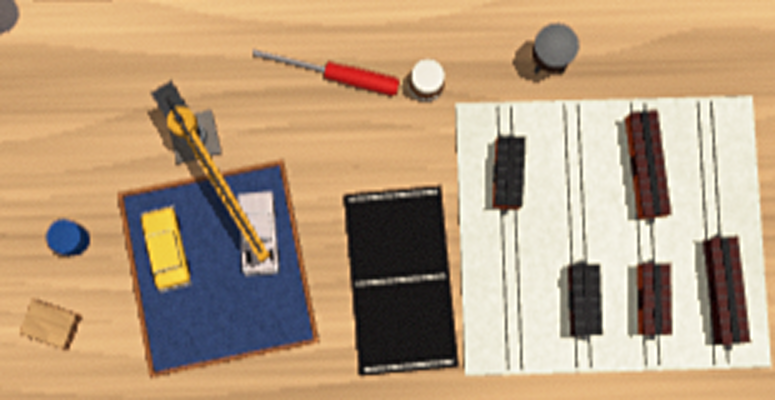

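```bash
python3 - <<'E'
from h import *
for n in("top","side"):
    p,W,H=cloud(n); h,s,V=[H[...,i].astype(int) for i in range(3)]; z=W[...,2]
    m=(h>15)&(h<35)&(s>150)&(V>90)&(W[...,0]>.4)&(W[...,0]<.75)&(W[...,1]>.1)&(W[...,1]<.36)&(z>.09)&(z<.128)
    P=W[m]; print(n,len(P),np.percentile(P[:,2],[5,50,95]))
    a=P[:,:2]; vx,vy,x0,y0=cv2.fitLine(a.astype(np.float32),cv2.DIST_HUBER,0,.01,.01).ravel()
    t=(a-[x0,y0])@[vx,vy]; print(np.degrees(np.arctan2(vy,vx)),[np.array([x0,y0])+q*np.array([vx,vy]) for q in(t.min(),t.max())])
    f=(z>.008)&(z<.018)&(W[...,0]>.6)&(W[...,0]<.72)&(W[...,1]>.2)&(W[...,1]<.35)&(s<80)
    print("foot",rect(f,n,.012)); m=(z>.125)&(W[...,0]>.6)&(W[...,0]<.75)&(W[...,1]>.2)&(W[...,1]<.4)
    print("above",rect(m,n,.13,5))
E
```

```text
top 212 [0.1122758  0.12027052 0.12673096]
29.320251 [array([0.51254251, 0.19308219]), array([0.70018366, 0.29846873])]
foot [(689, 273, 61, 22, 17.7, (np.int64(194), np.int64(203)), np.int32(73)), (671, 309, 43, 26, 12.2, (np.int64(182), np.int64(209)), np.int32(39))]
above [(665, 277, 139, 36, 39.5, (np.int64(184), np.int64(201)), np.int32(147))]
side 1004 [0.10235459 0.11655236 0.12340294]
30.651173 [array([0.50805869, 0.20090909]), array([0.69802064, 0.3134814 ])]
foot [(681, 300, 66, 64, -77.0, (np.int64(210), np.int64(285)), np.int32(326))]
above [(656, 284, 122, 53, 18.2, (np.int64(210), np.int64(243)), np.int32(277))]
```

```bash
cat >> h.py <<'E'
from scipy.spatial.transform import Rotation as Ro
def go(x,y,z,yaw,frm=None):
    """tool-frame shift (mm) to world target after a pure turn first; turn az in rad; also tilt correction"""
    s=state(); R=Ro.from_euler("xyz",s["eef_rot"],degrees=True)
    T=Ro.from_euler("xyz",[180,0,yaw],degrees=True)
    p=np.array(s["position"]) if frm is None else np.array(frm)
    print("turn",(R.inv()*T).as_rotvec().round(3),"then shift",(T.inv().apply(np.array([x,y,z])-p)*1000).round(1))
E
python3 -m pendant '[[0,0,0.17,0,0,0,0]]'; python3 -c "
from h import *
go(.55,-.15,.30,10); go(.521,.256,.30,10,(.55,-.15,.30))"
```

```text
time: 0.38
position: [0.2157, -0.5862, 0.3021]
eef_rot: [-179.9, -0.0, 10.2]
force: [1.3, 0.4, -0.6]
gripper_width: 0.08
turn [-0.001 -0.     0.004] then shift [ 405.  -371.5    2.1]
turn [-0.001 -0.     0.004] then shift [  41.9 -404.9   -0. ]
```

```bash
python3 -m pendant '[[0,0,0,40.5,-37.2,0,0],[0,0,0,40.5,-37.2,0,0],[0,0,0,40.5,-37.2,0,0],[0,0,0,40.5,-37.2,0,0],[0,0,0,40.5,-37.2,0,0],[0,0,0,40.5,-37.2,0,0],[0,0,0,40.5,-37.2,0,0],[0,0,0,40.5,-37.2,0,0],[0,0,0,40.5,-37.2,0,0],[0,0,0,40.5,-37.2,0,0],[0,0,0,5.2,-50.6,0,0],[0,0,0,5.2,-50.6,0,0],[0,0,0,5.2,-50.6,0,0],[0,0,0,5.2,-50.6,0,0],[0,0,0,5.2,-50.6,0,0],[0,0,0,5.2,-50.6,0,0],[0,0,0,5.2,-50.6,0,0],[0,0,0,0,0,0,0]]'; python3 -c "
from h import *
go(.521,.256,.20,10)"
```

```text
time: 2.62
position: [0.5357, 0.2316, 0.2991]
eef_rot: [-180.0, -0.2, 10.0]
force: [-0.9, 0.2, 0.5]
gripper_width: 0.0004
turn [-0.    -0.004  0.001] then shift [-10.3 -26.6  99.1]
```

```bash
python3 -c "
from h import *
go(.533,.257,.158,10)
T=Ro.from_euler('xyz',[180,0,10],degrees=True)
a=np.radians(np.linspace(195,267,13)); P=np.c_[.683+.155*np.cos(a),.297+.155*np.sin(a),0*a]
print(P[-1]);print((T.inv().apply(np.diff(P,axis=0))*1000).round(1))"
```

```text
turn [-0.    -0.004  0.001] then shift [  1.7 -25.5 141.1]
[0.67488793 0.14221242 0.        ]
[[ 2.3 16.1  0. ]
 [ 3.9 15.7  0. ]
 [ 5.5 15.2  0. ]
 [ 7.1 14.6  0. ]
 [ 8.6 13.8  0. ]
 [10.  12.8  0. ]
 [11.3 11.7  0. ]
 [12.4 10.4  0. ]
 [13.5  9.1  0. ]
 [14.3  7.6  0. ]
 [15.   6.1  0. ]
 [15.6  4.5  0. ]]
```

```bash
python3 -m pendant '[[0,0,0,1.5,-25.5,20,0],[0,0,0,0,0,40,0],[0,0,0,0,0,40,0],[0,0,0,0,0,40,0],[0,0,0,0,0,0,0],[0,0,0,2.5,16,0,0],[0,0,0,4,15.7,0,0],[0,0,0,5.5,15.2,0,0],[0,0,0,7,14.6,0,0],[0,0,0,8.6,13.8,0,0],[0,0,0,10,12.8,0,0]]'; python3 -c "
from h import *
s=state();p=s['position'][:2]-[.683,.297];print(s['force'],np.hypot(*p),np.degrees(np.arctan2(p[1],p[0]))%360)"
```

```text
time: 4.0
position: [0.5942, 0.1671, 0.163]
eef_rot: [180.0, -0.9, 9.7]
force: [-1.1, 2.1, -0.7]
gripper_width: 0.0002
[-1.09790229  2.06816141 -0.74333711] 0.15739743914922286 235.63832686868673
```

```bash
python3 -m pendant '[[0,0,0,11.5,11,0,0],[0,0,0,12.4,10,0,0],[0,0,0,13.5,9,0,0],[0,0,0,14.3,7.5,0,0],[0,0,0,15,6,0,0],[0,0,0,15.5,4.5,0,0],[0,0,0,8,1,0,0]]'; python3 - <<'E'
from h import *
s=state();p=s['position'][:2]-[.683,.297];print(s['force'],np.hypot(*p),np.degrees(np.arctan2(p[1],p[0]))%360)
p,W,H=cloud("side");cv2.imwrite("pics/j.png",p)
E
```

```text
time: 4.88
position: [0.6967, 0.128, 0.1627]
eef_rot: [179.9, -0.6, 9.6]
force: [-0.9, 1.7, 0.6]
gripper_width: 0.0003
[-0.90858865  1.68721985  0.55843684] 0.16954861291438025 274.6229008187599
```

View pics/j.png

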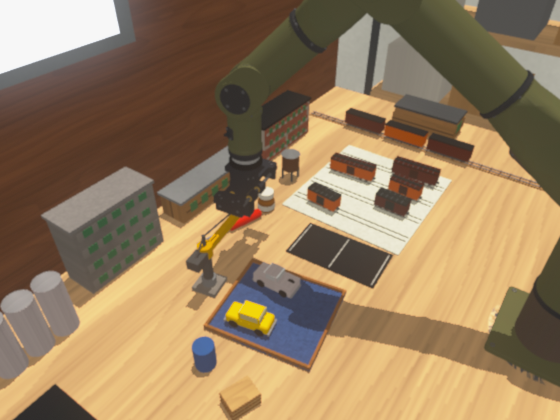

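```bash
python3 -m pendant '[[0,0,0,7,0,0,0],[0,0,0,6,0,0,0]]';python3 -m pendant '[[0,0,0,-20,0,0,0],[0,0,0,-40,-5,0,0],[0,0,0,-40,0,-20,1],[0,0,0,-30,-30,-40,1],[0,0,0,0,-40,-20,1],[0,0,0,0,0,0,1]]'; python3 - <<'E'
from h import *
for n in("top","side"):
    p,W,H=cloud(n); h,s,V=[H[...,i].astype(int) for i in range(3)]; z=W[...,2]
    cv2.imwrite(f"pics/k{n}.png",p)
    m=(h>15)&(h<35)&(s>150)&(V>90)&(W[...,0]>.6)&(W[...,0]<.8)&(W[...,1]>.05)&(W[...,1]<.36)&(z>.09)&(z<.128)
    P=W[m]
    if len(P)>20:
        a=P[:,:2]; vx,vy,x0,y0=cv2.fitLine(a.astype(np.float32),cv2.DIST_HUBER,0,.01,.01).ravel()
        t=(a-[x0,y0])@[vx,vy]; print(n,len(P),np.degrees(np.arctan2(vy,vx))%180,[np.array([x0,y0])+q*np.array([vx,vy]) for q in(t.min(),t.max())])
    print([x for x in rect((z>.025)&(z<.07)&(W[...,0]>.42)&(W[...,0]<.63)&(W[...,1]<.38)&(W[...,1]>.13),n,.04)])
E
```

```text
time: 5.18
position: [0.7031, 0.1291, 0.1622]
eef_rot: [179.8, 0.5, 9.6]
force: [-20.2, -4.0, 17.3]
gripper_width: 0.0003
time: 5.92
position: [0.5586, 0.1828, 0.2455]
eef_rot: [179.8, 0.5, 9.7]
force: [0.2, -0.7, -0.1]
gripper_width: 0.038
top 278 102.24898 [array([0.67602439, 0.31025609]), array([0.72210663, 0.09799582])]
[(534, 327, 106, 48, 13.7, (np.int64(176), np.int64(249)), np.int32(428))]
side 540 104.28096 [array([0.6712915 , 0.31226384]), array([0.72531286, 0.10003483])]
[(548, 214, 109, 67, 4.3, (np.int64(276), np.int64(277)), np.int32(769)), (530, 334, 104, 64, 13.5, (np.int64(251), np.int64(316)), np.int32(996))]
```

View pics/ktop.png

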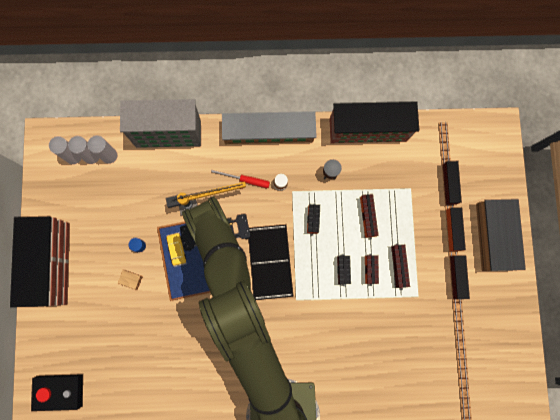

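```bash
python3 -m pendant '[[0,0,0,0,40,-20,1],[0,0,0,-10,60,-20,1],[0,0,0,-10,60,0,1],[0,0,0,-10,60,0,1],[0,0,0,-10,60,0,1],[0,0,0,-10,60,0,1],[0,0,0,0,0,0,1]]'; cat > veh.py <<'E'
from h import *
p,W,H=cloud("top"); z=W[...,2]; X,Y=W[...,0],W[...,1]
R=(X>.38)&(X<.65)&(Y<.4)&(Y>-.06)
print("low"); [print(x) for x in rect(R&(z>.022)&(z<.07),"top",.04)]
print("cab"); [print(x) for x in rect(R&(z>.047)&(z<.07),"top",.053,8)]
h,s,V=[H[...,i].astype(int) for i in range(3)]
print("blue",rect((X>.3)&(X<.7)&(Y>.1)&(Y<.45)&(h>100)&(h<130)&(s>100)&(z<.03),"top",.006,200))
cv2.imwrite("pics/veh.png",cv2.resize(p[190:310,140:300],None,fx=5,fy=5,interpolation=cv2.INTER_CUBIC))
E
python3 veh.py
```

```text
time: 6.9
position: [0.5628, -0.183, 0.2822]
eef_rot: [179.1, 1.2, 8.5]
force: [-0.3, 0.3, -1.6]
gripper_width: 0.0882
low
(551, 208, 108, 49, 3.8, (np.int64(213), np.int64(242)), np.int32(421))
(534, 327, 108, 48, 13.0, (np.int64(176), np.int64(249)), np.int32(435))
cab
(558, 207, 42, 40, -84.2, (np.int64(212), np.int64(240)), np.int32(129))
(530, 328, 53, 40, 12.5, (np.int64(175), np.int64(250)), np.int32(181))
blue [(510, 264, 231, 210, 10.1, (np.int64(197), np.int64(260)), np.int32(3371))]
```

View pics/veh.png

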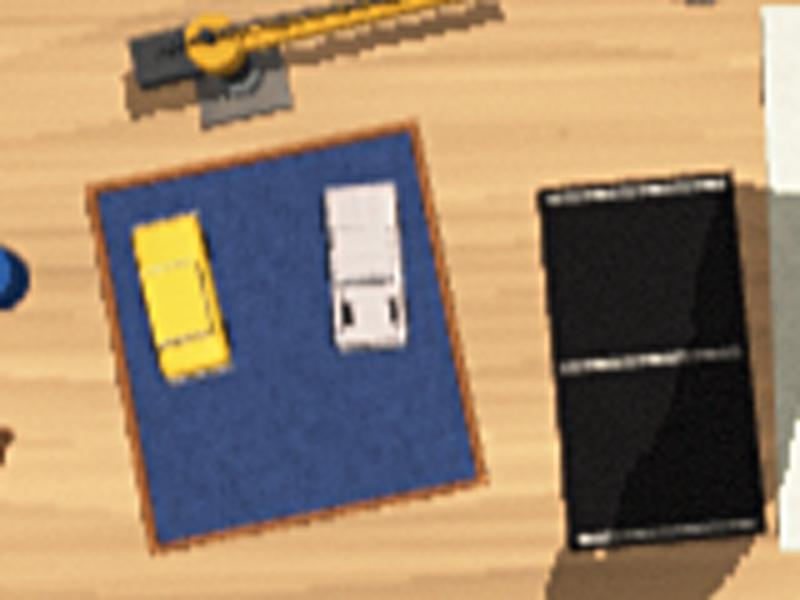

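```bash
python3 -c "
from h import *
go(.551,.208,.20,4)
go(.549,.029,.20,4,(.551,.208,.20))"
```

```text
turn [0.014 0.021 0.083] then shift [  14.8 -387.3   82. ]
turn [0.014 0.021 0.083] then shift [-14.5 178.4   0. ]
```

```bash
python3 -m pendant '[[0.014,0.021,0.083,0,0,0,1],[0,0,0,2,-55,0,1],[0,0,0,2,-55,0,1],[0,0,0,2,-55,0,1],[0,0,0,2,-55,10,1],[0,0,0,2,-55,15,1],[0,0,0,2,-55,20,1],[0,0,0,2,-55,20,0.8],[0,0,0,0,0,0,0.8],[0,0,0,0,0,0,0.8]]'; python3 -c "
from h import *
go(.551,.208,.083,4)"
```

```text
time: 8.2
position: [0.5459, 0.2254, 0.2093]
eef_rot: [-179.7, 0.5, 4.4]
force: [-0.3, 0.2, 0.2]
gripper_width: 0.0704
turn [-0.005  0.008  0.007] then shift [  3.8  17.7 126.3]
```

```bash
python3 -m pendant '[[-0.005,0.008,0.007,4,17.7,0,0.8],[0,0,0,0,0,0,0.8],[0,0,0,0,0,30,0.8],[0,0,0,0,0,30,0.8],[0,0,0,0,0,30,0.8],[0,0,0,0,0,0,0.8]]'; python3 -c "
from h import *
go(.551,.208,.083,4)"
```

```text
time: 8.95
position: [0.5555, 0.1979, 0.12]
eef_rot: [179.8, -0.4, 3.2]
force: [0.6, 0.5, 0.8]
gripper_width: 0.0702
turn [ 0.003 -0.006 -0.015] then shift [ -3.8 -10.4  37. ]
```

```bash
python3 -m pendant '[[0,0,-0.01,-3,-7,0,0.8],[0,0,0,0,-2,0,0.8],[0,0,0,0,0,12,0.8],[0,0,0,0,0,12,0.8],[0,0,0,0,0,6,0.8],[0,0,0,0,0,0,0.8]]'; python3 -c "
from h import *
go(.551,.208,.083,4)"
```

```text
time: 9.7
position: [0.5541, 0.2072, 0.0915]
eef_rot: [179.9, -0.7, 3.7]
force: [0.1, -0.7, 0.1]
gripper_width: 0.0708
turn [ 0.001 -0.012 -0.005] then shift [-3.1 -1.   8.5]
```

```bash
python3 -m pendant '[[0,-0.01,0,-3,-1,7,0.8],[0,0,0,0,0,2,0.8],[0,0,0,0,0,0,0],[0,0,0,0,0,0,0],[0,0,0,0,0,0,0],[0,0,0,0,0,0,0],[0,0,0,0,0,0,0]]'
```

```text
time: 10.58
position: [0.5511, 0.2082, 0.0821]
eef_rot: [180.0, -0.1, 3.7]
force: [-0.1, 1.2, -0.5]
gripper_width: 0.0437
```

```bash
python3 -m pendant '[[0,0,0,0,0,-20,0],[0,0,0,0,0,-30,0],[0,0,0,0,0,-30,0],[0,0,0,0,0,0,0],[0,0,0,-3,40,0,0],[0,0,0,-3,45,0,0],[0,0,0,-3,45,0,0],[0,0,0,-3,20,0,0],[0,0,0,0,0,0,0],[0,0,0,0,0,0,0]]'; python3 -c "
from h import *
go(.549,.029,.081,4)"
```

```text
time: 11.82
position: [0.5475, 0.0554, 0.1658]
eef_rot: [-179.9, -0.0, 3.8]
force: [-0.4, -0.3, -1.0]
gripper_width: 0.0437
turn [-0.001 -0.001 -0.003] then shift [-0.4 26.4 84.8]
```

```bash
python3 -m pendant '[[0,0,0,0,15,0,0],[0,0,0,0,8,0,0],[0,0,0,0,0,20,0],[0,0,0,0,0,25,0],[0,0,0,0,0,20,0],[0,0,0,0,0,0,0],[0,0,0,0,0,0,0]]'; python3 -c "
from h import *
go(.549,.029,.081,4)"
```

```text
time: 12.7
position: [0.5512, 0.0333, 0.1]
eef_rot: [-179.8, -0.3, 4.1]
force: [0.5, -0.1, -1.1]
gripper_width: 0.0441
turn [-0.003 -0.005  0.002] then shift [-2.5  4.2 19. ]
```

```bash
python3 -m pendant '[[0,0,0,-2,4,10,0],[0,0,0,0,0,5,0],[0,0,0,0,0,2,0],[0,0,0,0,0,0,0]]'; python3 -c "
from h import *
go(.549,.029,.081,4)"
```

```text
time: 13.2
position: [0.5504, 0.0288, 0.0835]
eef_rot: [-179.8, -0.4, 4.1]
force: [-0.0, -0.9, -1.4]
gripper_width: 0.0436
turn [-0.003 -0.007  0.002] then shift [-1.4 -0.3  2.5]
```

```bash
python3 -m pendant '[[0,-0.006,0,0,0,3,0],[0,0,0,0,0,1.5,0],[0,0,0,0,0,0,0]]';  python3 -m pendant '[[0,0,0,0,0,0,0.8],[0,0,0,0,0,0,0.8],[0,0,0,0,0,0,0.8],[0,0,0,0,0,-20,0.8],[0,0,0,0,0,-45,0.8],[0,0,0,0,0,-45,0.8],[0,0,0,0,0,0,0.8]]'; python3 -c "
from h import *
go(.534,.327,.18,13)
go(.534,.327,.083,13)"
```

```text
time: 13.58
position: [0.5507, 0.029, 0.0792]
eef_rot: [-179.8, -0.1, 4.1]
force: [-0.5, -0.0, 0.4]
gripper_width: 0.0439
time: 14.45
position: [0.5512, 0.0287, 0.1961]
eef_rot: [-179.8, -0.3, 4.1]
force: [0.3, 0.2, -0.6]
gripper_width: 0.0704
turn [-0.002 -0.005 -0.155] then shift [  50.3 -294.5   16.1]
turn [-0.002 -0.005 -0.155] then shift [  50.3 -294.5  113.1]
```

```bash
python3 -m pendant '[[0,0,-0.155,0,0,0,0.8],[0,0,0,8,-40,0,0.8],[0,0,0,10,-55,0,0.8],[0,0,0,10,-55,0,0.8],[0,0,0,10,-50,0,0.8],[0,0,0,5,-35,0,0.8],[0,0,0,3,-18,0,0.8],[0,0,0,0,0,0,0.8],[0,0,0,0,0,0,0.8]]'; python3 veh.py;python3 -c "
from h import *
go(.534,.327,.083,13)"
```

```text
time: 15.58
position: [0.5371, 0.2868, 0.1964]
eef_rot: [179.8, -0.1, 12.8]
force: [-0.5, 0.6, -0.5]
gripper_width: 0.0703
low
(552, 28, 104, 47, 4.2, (np.int64(268), np.int64(239)), np.int32(371))
cab
(558, 28, 38, 38, -1.4, (np.int64(269), np.int64(238)), np.int32(118))
blue [(517, 224, 232, 128, 10.4, (np.int64(216), np.int64(255)), np.int32(1516))]
turn [ 0.003 -0.001 -0.003] then shift [  6.  -40.  113.5]
```

```bash
python3 -m pendant '[[0,0,0,4,-20,10,0.8],[0,0,0,2,-14,20,0.8],[0,0,0,0,-4,20,0.8],[0,0,0,0,0,10,0.8],[0,0,0,0,0,0,0.8]]'; python3 - <<'E'
from h import *
p,W,H=cloud("side"); h,s,V=[H[...,i].astype(int) for i in range(3)]; X,Y,z=np.moveaxis(W,-1,0)
m=(h>20)&(h<35)&(s>150)&(X>.4)&(X<.63)&(Y>.2)&(Y<.42)&(z>.012)&(z<.07)
print(rect(m&(z>.02),"side",.04)); P=W[m][:,:2]*1000
(c,a,t)=cv2.minAreaRect(P.astype(np.float32)); print(c,a,t)
go(.534,.327,.083,13)
E
```

```text
time: 16.25
position: [0.5345, 0.3245, 0.1303]
eef_rot: [179.7, 0.1, 12.6]
force: [-0.5, -0.9, -0.5]
gripper_width: 0.0705
[(530, 335, 102, 67, 12.5, (np.int64(255), np.int64(320)), np.int32(586))]
(528.33349609375, 343.5130310058594) (100.467529296875, 52.3516731262207) 36.37419128417969
turn [ 0.005  0.001 -0.007] then shift [-0.2 -2.5 47.8]
```

Same reading as before (530, 335, 12.5° in the side view), so the car is where it was.

```bash
python3 -m pendant '[[0.005,0,-0.007,0,-2.5,15,0.8],[0,0,0,0,0,12,0.8],[0,0,0,0,0,8,0.8],[0,0,0,0,0,0,0.8],[0,0,0,0,0,0,0.8]]'; python3 -c "
from h import *
go(.534,.327,.083,13)"
```

```text
time: 16.92
position: [0.5352, 0.3264, 0.0943]
eef_rot: [180.0, -0.0, 13.0]
force: [-0.3, -0.1, 0.3]
gripper_width: 0.0702
turn [ 0.    -0.001 -0.001] then shift [-1.  -0.8 11.3]
```

```bash
python3 -m pendant '[[0,0,0,-1,-1,7,0.8],[0,0,0,0,0,4,0.8],[0,0,0,0,0,1,0.8],[0,0,0,0,0,0,0],[0,0,0,0,0,0,0],[0,0,0,0,0,0,0],[0,0,0,0,0,0,0],[0,0,0,0,0,0,0]]';python3 -m pendant '[[0,0,0,0,0,-20,0],[0,0,0,0,0,-40,0],[0,0,0,0,0,-30,0],[0,0,0,0,0,-10,0],[0,0,0,0,0,0,0]]'; python3 -c "
from h import *
go(.434,.021,.079,4)"
```

```text
time: 17.92
position: [0.5342, 0.328, 0.0823]
eef_rot: [-179.9, -0.1, 13.0]
force: [-0.1, 0.3, -0.1]
gripper_width: 0.0436
time: 18.55
position: [0.534, 0.327, 0.1884]
eef_rot: [-180.0, -0.2, 13.0]
force: [0.5, 0.1, -1.4]
gripper_width: 0.0435
turn [-0.001 -0.003  0.156] then shift [-121.1  298.3  109.4]
```

```bash
python3 -m pendant '[[0,0,0.156,0,0,0,0],[0,0,0,-12,30,0,0],[0,0,0,-20,50,0,0],[0,0,0,-20,50,0,0],[0,0,0,-20,50,0,0],[0,0,0,-20,50,0,0],[0,0,0,-12,30,0,0],[0,0,0,-8,15,0,0],[0,0,0,0,0,0,0],[0,0,0,0,0,0,0]]'; python3 -c "
from h import *
go(.434,.021,.079,4)"
```

```text
time: 19.8
position: [0.4344, 0.0391, 0.1805]
eef_rot: [-180.0, 0.5, 4.0]
force: [0.5, 0.6, -1.9]
gripper_width: 0.0438
turn [-0.     0.008 -0.001] then shift [ -1.7  18.1 101.5]
```

```bash
python3 -m pendant '[[0,0.008,0,-1,12,10,0],[0,0,0,0,6,25,0],[0,0,0,0,0,25,0],[0,0,0,0,0,15,0],[0,0,0,0,0,6,0],[0,0,0,0,0,0,0],[0,0,0,0,0,0,0]]'; python3 -c "
from h import *
go(.434,.021,.079,4)"
```

```text
time: 20.68
position: [0.4473, 0.0337, 0.1005]
eef_rot: [-179.5, -0.1, 5.0]
force: [-0.1, -0.2, -2.1]
gripper_width: 0.0436
turn [-0.009 -0.001  0.017] then shift [-14.2  11.7  21.5]
```

```bash
python3 -m pendant '[[-0.009,0,0.017,-10,8,0,0],[0,0,0,-4,4,0,0],[0,0,0,0,0,0,0]]'; python3 -c "
from h import *
go(.434,.021,.079,4)"
```

```text
time: 21.05
position: [0.4396, 0.0238, 0.1033]
eef_rot: [-179.9, 0.0, 4.3]
force: [0.3, -0.3, -1.8]
gripper_width: 0.0438
turn [-0.002  0.     0.006] then shift [-5.8  2.4 24.3]
```

```bash
python3 -m pendant '[[0,0,0.005,-7,3,0,0],[0,0,0,-4,1,8,0],[0,0,0,-2,1,8,0],[0,0,0,-1,0,5,0],[0,0,0,0,0,0,0]]'; python3 -c "
from h import *
go(.434,.021,.079,4)"
```

```text
time: 21.68
position: [0.4382, 0.0184, 0.0903]
eef_rot: [-179.8, 1.1, 4.1]
force: [0.3, 0.1, -2.0]
gripper_width: 0.0436
turn [-0.003  0.02   0.001] then shift [-4.  -2.8 11.3]
```

```bash
python3 -m pendant '[[0,0.018,0,-3,-2,5,0],[0,0,0,-1,0,4,0],[0,0,0,-1,0,2,0],[0,0,0,0,0,1,0],[0,0,0,0,0,0,0]]'; python3 -c "
from h import *
go(.434,.021,.079,4)"
```

```text
time: 22.3
position: [0.4431, 0.0205, 0.0853]
eef_rot: [-179.8, 1.0, 4.1]
force: [0.2, 0.9, -1.7]
gripper_width: 0.0438
turn [-0.004  0.018  0.002] then shift [-9.  -1.1  6.3]
```

```bash
python3 -m pendant '[[0,0.01,0,-5,-1,4,0],[0,0,0,-4,0,4,0],[0,0,0,-4,0,3,0],[0,0,0,-2,0,1,0]]'; python3 -c "
from h import *
print(state()['joint_pos'].round(1))
go(.434,.021,.079,4)"
```

```text
time: 22.8
position: [0.4394, 0.0207, 0.0818]
eef_rot: [-179.7, 1.6, 4.1]
force: [-0.1, 0.4, -0.6]
gripper_width: 0.0438
[  -6.5   52.6   -3.2  127.8   57.7    2.5 -152.1]
turn [-0.005  0.028  0.002] then shift [-5.4 -0.7  2.8]
```

```bash
python3 -m pendant '[[0,0,0,-1,0,2,0],[0,0,0,0,0,0,0.5],[0,0,0,0,0,0,0.7],[0,0,0,0,0,0,0.8],[0,0,0,0,0,0,0.8],[0,0,0,0,0,-15,0.8],[0,0,0,0,0,-30,0.8],[0,0,0,5,0,-40,0.8],[0,0,0,10,20,-30,0.8],[0,0,0,20,50,0,1],[0,0,0,20,50,0,1],[0,0,0,0,50,0,1],[0,0,0,0,30,0,1],[0,0,0,0,0,0,1]]'; python3 veh.py; python3 - <<'E'
from h import *
print(state()['joint_pos'].round(1)); p,W,H=cloud("side"); cv2.imwrite("pics/s2.png",p)
E
```

```text
time: 24.55
position: [0.5148, -0.1813, 0.197]
eef_rot: [-179.8, 1.7, 4.3]
force: [-0.4, 0.3, 0.8]
gripper_width: 0.0877
low
(551, 27, 106, 47, 4.0, (np.int64(268), np.int64(239)), np.int32(363))
(441, 19, 104, 47, 4.1, (np.int64(272), np.int64(276)), np.int32(423))
cab
(558, 28, 38, 38, -1.4, (np.int64(269), np.int64(238)), np.int32(121))
(434, 19, 53, 39, 4.7, (np.int64(273), np.int64(278)), np.int32(169))
blue [(510, 264, 231, 210, 10.1, (np.int64(197), np.int64(257)), np.int32(4401))]
[  35.3   46.8  -36.3  106.9   40.3   42.  -110.1]
```

View pics/s2.png

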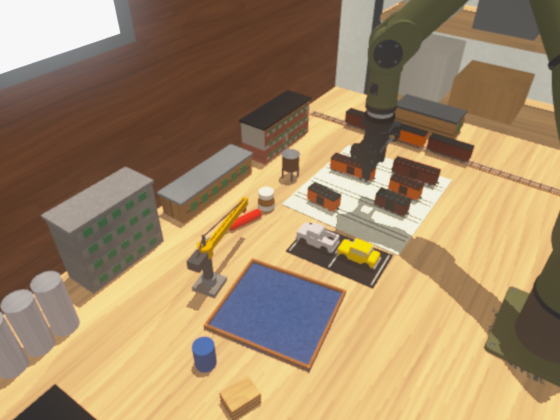

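```bash
python3 -c "
from h import *
go(.621,-.12,.15,-2)"
```

```text
turn [-0.004  0.03   0.115] then shift [103.9 -61.3  47.4]
```

```bash
python3 -m pendant '[[-0.004,0.03,0.11,0,0,0,0.8],[0,0,0,30,-20,0,0.8],[0,0,0,40,-25,15,0.8],[0,0,0,20,-10,15,0.8],[0,0,0,6,-3,10,0.8],[0,0,0,0,0,0,0.8],[0,0,0,0,0,0,0.8]]'; python3 - <<'E'
from h import *
go(.621,-.12,.081,-2)
p,W,H=cloud("side"); z=W[...,2]; X,Y=W[...,0],W[...,1]
[print(x) for x in rect((X>.38)&(X<.72)&(Y>-.45)&(Y<-.05)&(z>.047)&(z<.058),"side",.053)]
E
```

```text
time: 25.52
position: [0.6122, -0.1068, 0.1576]
eef_rot: [-179.7, 0.1, -0.8]
force: [0.7, 0.1, 0.7]
gripper_width: 0.0703
turn [-0.006  0.003  0.02 ] then shift [ 9.2 12.9 76.6]
(609, -295, 111, 48, 5.5, (np.int64(359), np.int64(164)), np.int32(265))
(458, -383, 141, 56, 3.6, (np.int64(417), np.int64(166)), np.int32(363))
(449, -292, 98, 49, -3.8, (np.int64(407), np.int64(181)), np.int32(282))
(619, -112, 98, 46, -4.4, (np.int64(326), np.int64(193)), np.int32(239))
(451, -202, 96, 49, -2.0, (np.int64(394), np.int64(197)), np.int32(308))
```

```bash
python3 -m pendant '[[-0.006,0,0.03,8,8,15,0.8],[0,0,0,2,3,25,0.8],[0,0,0,0,0,18,0.8],[0,0,0,0,0,8,0.8],[0,0,0,0,0,0,0.8],[0,0,0,0,0,0,0.8]]'; python3 -c "
from h import *
go(.621,-.118,.080,-3)"
```

```text
time: 26.32
position: [0.6208, -0.1212, 0.0862]
eef_rot: [179.9, 0.3, -2.9]
force: [-0.5, 0.6, -0.6]
gripper_width: 0.0705
turn [0.002 0.005 0.002] then shift [ 0.  -3.2  6.2]
```

```bash
python3 -m pendant '[[0,0.004,0,0,-2,4,0.8],[0,0,0,0,0,2,0.8],[0,0,0,0,0,0,0],[0,0,0,0,0,0,0],[0,0,0,0,0,0,0],[0,0,0,0,0,0,0],[0,0,0,0,0,0,0]]'; python3 -m pendant '[[0,0,0,0,0,-20,0],[0,0,0,0,0,-40,0],[0,0,0,0,0,-40,0],[0,0,0,0,0,-20,0],[0,0,0,0,0,0,0]]'; python3 -c "
from h import *
go(.5435,.333,.083,10)"
```

```text
time: 27.2
position: [0.6219, -0.1187, 0.0815]
eef_rot: [179.9, -0.1, -2.8]
force: [0.4, -0.1, 0.1]
gripper_width: 0.036
time: 27.82
position: [0.6215, -0.1184, 0.2093]
eef_rot: [179.9, -0.2, -2.8]
force: [0.3, 0.5, -1.6]
gripper_width: 0.036
turn [ 0.002 -0.003 -0.224] then shift [   1.6 -458.1  126.3]
```

```bash
python3 -m pendant '[[0,0,-0.112,0,0,0,0],[0,0,-0.112,0,0,0,0],[0,0,0,0,-30,0,0],[0,0,0,0,-55,0,0],[0,0,0,0,-55,0,0],[0,0,0,0,-55,0,0],[0,0,0,0,-55,0,0],[0,0,0,0,-55,0,0],[0,0,0,0,-50,0,0],[0,0,0,0,-35,0,0],[0,0,0,0,-18,0,0],[0,0,0,0,-8,0,0],[0,0,0,0,0,0,0],[0,0,0,0,0,0,0]]'; python3 -c "
from h import *
go(.5435,.333,.0845,10)"
```

```text
time: 29.58
position: [0.5419, 0.2943, 0.1985]
eef_rot: [179.4, 0.7, 10.0]
force: [-0.0, -0.7, -0.3]
gripper_width: 0.0357
turn [ 0.011  0.012 -0.001] then shift [  8.3 -37.8 114. ]
```

```bash
python3 -m pendant '[[0.01,0.012,0,3,-20,10,0],[0,0,0,2,-12,25,0],[0,0,0,1,-5,30,0],[0,0,0,0,0,25,0],[0,0,0,0,0,10,0],[0,0,0,0,0,0,0],[0,0,0,0,0,0,0]]'; python3 -c "
from h import *
go(.5435,.333,.0845,10)"
```

```text
time: 30.45
position: [0.5409, 0.3342, 0.0891]
eef_rot: [179.9, 0.1, 9.9]
force: [0.3, -0.7, -0.6]
gripper_width: 0.0358
turn [ 0.001  0.001 -0.001] then shift [2.4 1.6 4.6]
```

```bash
python3 -m pendant '[[0,0,0,1,1,3,0],[0,0,0,0,0,2,0],[0,0,0,0,0,1,0],[0,0,0,0,0,0,0]]'; python3 -m pendant '[[0,0,0,0,0,0,0.3],[0,0,0,0,0,0,0.7],[0,0,0,0,0,0,0.7],[0,0,0,0,0,0,0.7],[0,0,0,0,0,-20,0.7],[0,0,0,0,0,-40,0.8],[0,0,0,0,0,-40,0.8],[0,0,0,0,0,-10,0.8]]'; python3 -c "
from h import *
go(.455,-.211,.2,-2)"
```

```text
time: 30.95
position: [0.5434, 0.3336, 0.0848]
eef_rot: [-180.0, -0.1, 9.9]
force: [0.2, -0.1, -0.8]
gripper_width: 0.036
time: 31.95
position: [0.5433, 0.3343, 0.2017]
eef_rot: [-179.9, -0.2, 9.9]
force: [0.0, 0.5, -0.7]
gripper_width: 0.0704
turn [-0.003 -0.004  0.208] then shift [-69.2 548.1   1.7]
```

```bash
python3 -m pendant '[[0,0,0.104,0,0,0,0.8],[0,0,0.104,0,0,0,0.8],[0,0,0,0,30,0,0.8],[0,0,0,-6,55,0,0.8],[0,0,0,-8,55,0,0.8],[0,0,0,-8,55,0,0.8],[0,0,0,-8,55,0,0.8],[0,0,0,-8,55,0,0.8],[0,0,0,-8,55,0,0.8],[0,0,0,-8,55,0,0.8],[0,0,0,-8,50,0,0.8],[0,0,0,-5,35,0,0.8],[0,0,0,0,18,0,0.8],[0,0,0,0,8,0,0.8],[0,0,0,0,0,0,0.8],[0,0,0,0,0,0,0.8]]'; python3 veh.py; python3 - <<'E'
from h import *
go(.455,-.211,.081,-2)
E
```

```text
time: 33.95
position: [0.4493, -0.2028, 0.1982]
eef_rot: [-179.6, -0.0, -2.3]
force: [0.3, 0.1, -0.8]
gripper_width: 0.0707
low
(552, 28, 104, 47, 4.0, (np.int64(268), np.int64(239)), np.int32(362))
(545, 332, 99, 44, 8.1, (np.int64(174), np.int64(245)), np.int32(377))
(440, 19, 104, 47, 4.0, (np.int64(272), np.int64(276)), np.int32(424))
cab
(545, 331, 96, 41, 8.1, (np.int64(174), np.int64(245)), np.int32(340))
(558, 28, 38, 38, -1.4, (np.int64(269), np.int64(238)), np.int32(119))
(434, 19, 52, 39, 4.7, (np.int64(272), np.int64(278)), np.int32(168))
blue [(510, 264, 231, 210, 10.1, (np.int64(199), np.int64(258)), np.int32(3987))]
turn [-0.007 -0.001 -0.005] then shift [  6.    8.1 117.2]
```

View pics/veh.png

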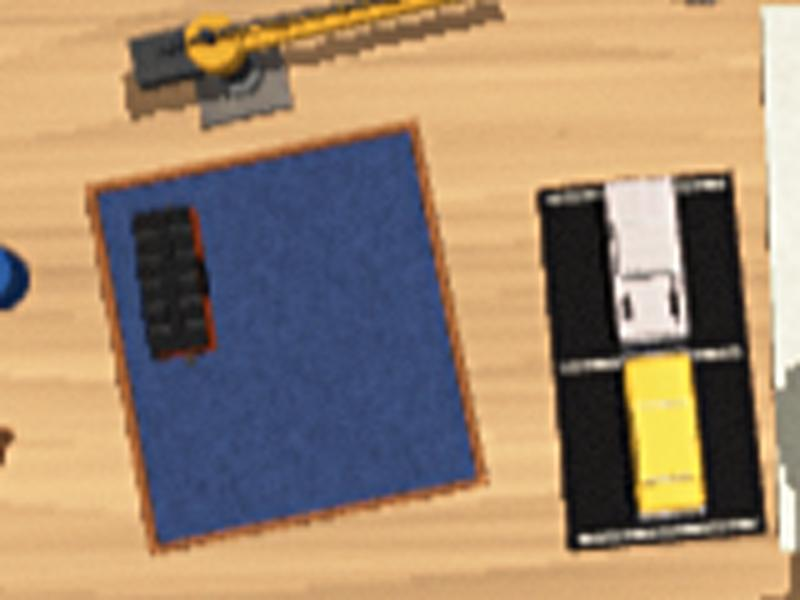

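First wagon stands in the tray (centre pixel ~174,245) and both vehicles on the pad. Next, wagon B.

```bash
python3 -m pendant '[[-0.006,0,0,4,5,15,0.8],[0,0,0,1,2,30,0.8],[0,0,0,0,0,30,0.8],[0,0,0,0,0,20,0.8],[0,0,0,0,0,8,0.8],[0,0,0,0,0,0,0.8],[0,0,0,0,0,0,0.8]]'; python3 -c "
from h import *
go(.455,-.211,.080,-2)"
```

```text
time: 34.88
position: [0.457, -0.207, 0.0894]
eef_rot: [-180.0, -0.1, -1.9]
force: [-0.5, 0.6, -0.1]
gripper_width: 0.0702
turn [-0.001 -0.002  0.003] then shift [-1.9  4.1  9.4]
```

```bash
python3 -m pendant '[[0,0,0,-2,3.5,5,0.8],[0,0,0,0,0,3,0.8],[0,0,0,0,0,1,0.8],[0,0,0,0,0,0,0],[0,0,0,0,0,0,0],[0,0,0,0,0,0,0],[0,0,0,0,0,0,0],[0,0,0,0,0,0,0]]'; python3 -m pendant '[[0,0,0,0,0,-20,0],[0,0,0,0,0,-40,0],[0,0,0,0,0,-40,0],[0,0,0,0,0,-20,0],[0,0,0,0,0,0,0]]'; python3 -c "
from h import *
go(.563,.2226,.083,10)"
```

```text
time: 35.88
position: [0.4556, -0.2111, 0.0814]
eef_rot: [-180.0, -0.3, -1.9]
force: [0.6, -0.3, 0.1]
gripper_width: 0.0357
time: 36.5
position: [0.4537, -0.2112, 0.2035]
eef_rot: [-180.0, -0.0, -1.9]
force: [0.8, -1.0, -1.8]
gripper_width: 0.0356
turn [-0.    -0.001 -0.207] then shift [ 183.  -408.3  120.5]
```

```bash
python3 -m pendant '[[0,0,-0.104,0,0,0,0],[0,0,-0.103,0,0,0,0],[0,0,0,14,-30,0,0],[0,0,0,24,-52,0,0],[0,0,0,24,-52,0,0],[0,0,0,24,-52,0,0],[0,0,0,24,-52,0,0],[0,0,0,24,-52,0,0],[0,0,0,18,-40,0,0],[0,0,0,12,-25,0,0],[0,0,0,5,-12,0,0],[0,0,0,0,0,0,0],[0,0,0,0,0,0,0]]'; python3 -c "
from h import *
go(.563,.2226,.0845,10)"
```

```text
time: 38.12
position: [0.5512, 0.1855, 0.1838]
eef_rot: [179.7, 1.5, 9.9]
force: [0.8, 0.3, -1.3]
gripper_width: 0.0356
turn [ 0.005  0.026 -0.001] then shift [ 18.1 -34.5  99.3]
```

```bash
python3 -m pendant '[[0.005,0.026,0,10,-18,0,0],[0,0,0,6,-11,15,0],[0,0,0,2,-4,25,0],[0,0,0,0,0,25,0],[0,0,0,0,0,15,0],[0,0,0,0,0,6,0],[0,0,0,0,0,0,0],[0,0,0,0,0,0,0]]'; python3 -c "
from h import *
go(.563,.2226,.0845,10)"
```

```text
time: 39.12
position: [0.5655, 0.2231, 0.0929]
eef_rot: [-180.0, -0.2, 9.8]
force: [0.2, -0.6, -1.3]
gripper_width: 0.0356
turn [-0.    -0.004 -0.004] then shift [-2.6  0.1  8.4]
```

```bash
python3 -m pendant '[[0,0,0,-2,0,5,0],[0,0,0,0,0,3,0],[0,0,0,0,0,1.5,0],[0,0,0,0,0,0,0]]'; python3 -m pendant '[[0,0,0,0,0,0,0.3],[0,0,0,0,0,0,0.7],[0,0,0,0,0,0,0.7],[0,0,0,0,0,0,0.7],[0,0,0,0,0,-20,0.7],[0,0,0,0,0,-40,0.8],[0,0,0,0,0,-40,0.8],[0,0,0,0,0,-10,0.8]]'; python3 -c "
from h import *
go(.453,-.302,.2,-2)"
```

```text
time: 39.62
position: [0.5643, 0.2229, 0.0844]
eef_rot: [-179.9, -0.4, 9.8]
force: [-0.5, 0.6, -1.4]
gripper_width: 0.0359
time: 40.62
position: [0.5639, 0.2233, 0.2011]
eef_rot: [-179.9, -0.5, 9.8]
force: [-0.4, 1.2, -0.1]
gripper_width: 0.0703
turn [-0.003 -0.008  0.206] then shift [-92.5 528.9   1.1]
```

```bash
python3 -m pendant '[[0,0,0.103,0,0,0,0.8],[0,-0.008,0.103,0,0,0,0.8],[0,0,0,0,30,0,0.8],[0,0,0,-9,55,0,0.8],[0,0,0,-12,55,0,0.8],[0,0,0,-12,55,0,0.8],[0,0,0,-12,55,0,0.8],[0,0,0,-12,55,0,0.8],[0,0,0,-12,55,0,0.8],[0,0,0,-12,55,0,0.8],[0,0,0,-8,45,0,0.8],[0,0,0,-4,30,0,0.8],[0,0,0,0,18,0,0.8],[0,0,0,0,8,0,0.8],[0,0,0,0,0,0,0.8],[0,0,0,0,0,0,0.8]]'; python3 veh.py; python3 - <<'E'
from h import *
go(.453,-.302,.081,-2)
E
```

```text
time: 42.62
position: [0.4438, -0.3029, 0.1989]
eef_rot: [-179.6, 0.1, -2.3]
force: [-0.2, 0.0, 0.4]
gripper_width: 0.0706
low
(564, 221, 99, 42, 10.2, (np.int64(209), np.int64(239)), np.int32(354))
(551, 28, 107, 47, 4.2, (np.int64(268), np.int64(239)), np.int32(367))
(545, 332, 98, 44, 8.0, (np.int64(174), np.int64(245)), np.int32(379))
(440, 19, 103, 47, 3.8, (np.int64(272), np.int64(276)), np.int32(425))
cab
(563, 221, 96, 40, 10.2, (np.int64(208), np.int64(239)), np.int32(327))
(545, 331, 96, 40, 8.1, (np.int64(174), np.int64(245)), np.int32(338))
(558, 28, 38, 38, -1.4, (np.int64(269), np.int64(239)), np.int32(120))
(434, 18, 53, 38, 4.7, (np.int64(273), np.int64(278)), np.int32(169))
blue [(510, 264, 231, 210, 10.1, (np.int64(198), np.int64(260)), np.int32(3608))]
turn [-0.007  0.002 -0.005] then shift [  9.1  -1.1 117.9]
```

```bash
python3 -m pendant '[[-0.006,0,0,6,-1,15,0.8],[0,0,0,2,0,30,0.8],[0,0,0,0,0,30,0.8],[0,0,0,0,0,20,0.8],[0,0,0,0,0,8,0.8],[0,0,0,0,0,0,0.8],[0,0,0,0,0,0,0.8]]'; python3 -c "
from h import *
go(.453,-.302,.080,-2)"
```

```text
time: 43.55
position: [0.456, -0.2963, 0.0904]
eef_rot: [-179.8, 0.0, -1.7]
force: [0.6, 0.2, -0.3]
gripper_width: 0.0705
turn [-0.003  0.     0.004] then shift [-2.8  5.8 10.4]
```

```bash
python3 -m pendant '[[0,0,0,-2,5,5,0.8],[0,0,0,0,0,3,0.8],[0,0,0,0,0,2,0.8],[0,0,0,0,0,0,0],[0,0,0,0,0,0,0],[0,0,0,0,0,0,0],[0,0,0,0,0,0,0],[0,0,0,0,0,0,0]]'; python3 -m pendant '[[0,0,0,0,0,-20,0],[0,0,0,0,0,-40,0],[0,0,0,0,0,-40,0],[0,0,0,0,0,-20,0],[0,0,0,0,0,0,0]]'; python3 -c "
from h import *
go(.46,.26,.083,10)"
```

```text
time: 44.55
position: [0.4543, -0.302, 0.0813]
eef_rot: [-179.9, -0.1, -1.8]
force: [-0.3, -0.2, -0.8]
gripper_width: 0.0357
time: 45.18
position: [0.4528, -0.3026, 0.2032]
eef_rot: [-179.9, 0.1, -1.8]
force: [0.0, 0.8, -2.0]
gripper_width: 0.036
turn [-0.002  0.001 -0.206] then shift [ 104.8 -552.8  120.2]
```

```bash
python3 -m pendant '[[0,0,-0.103,0,0,0,0],[0,0,-0.103,0,0,0,0],[0,0,0,25,-30,0,0],[0,0,0,28,-50,0,0],[0,0,0,28,-50,0,0],[0,0,0,24,-52,0,0],[0,0,0,14,-55,0,0],[0,0,0,5,-55,0,0],[0,0,0,0,-55,0,0],[0,0,0,-5,-50,0,0],[0,0,0,-5,-50,0,0],[0,0,0,-5,-32,0,0],[0,0,0,-3,-20,0,0],[0,0,0,0,-10,0,0],[0,0,0,0,0,0,0],[0,0,0,0,0,0,0]]'; python3 -c "
from h import *
go(.46,.26,.0845,10)"
```

```text
time: 47.18
position: [0.4621, 0.2281, 0.1841]
eef_rot: [-179.9, 1.6, 9.9]
force: [0.5, -0.8, -1.2]
gripper_width: 0.0358
turn [-0.002  0.027 -0.001] then shift [  3.5 -31.8  99.6]
```

```bash
python3 -m pendant '[[0,0.026,0,2,-16,0,0],[0,0,0,0,-10,15,0],[0,0,0,0,-4,25,0],[0,0,0,0,0,25,0],[0,0,0,0,0,15,0],[0,0,0,0,0,6,0],[0,0,0,0,0,0,0],[0,0,0,0,0,0,0]]'; python3 -c "
from h import *
go(.46,.26,.0845,10)"
```

```text
time: 48.18
position: [0.4642, 0.2494, 0.0958]
eef_rot: [179.8, -0.1, 9.0]
force: [-0.5, -0.4, -1.9]
gripper_width: 0.0358
turn [ 0.003 -0.002 -0.017] then shift [ -2.3 -11.2  11.3]
```

```bash
python3 -m pendant '[[0,0,-0.015,-2,-7,2,0],[0,0,0,0,-2,4,0],[0,0,0,0,0,3,0],[0,0,0,0,0,1,0],[0,0,0,0,0,0,0]]'; python3 -c "
from h import *
go(.46,.26,.0845,10)"
```

```text
time: 48.8
position: [0.4611, 0.2592, 0.0862]
eef_rot: [179.9, -0.2, 10.0]
force: [0.6, 0.1, -1.3]
gripper_width: 0.0352
turn [ 0.002 -0.004 -0.001] then shift [-0.9 -1.   1.7]
```

Lower the last bit, release, and retreat over the yard side for the final look.

```bash
python3 -m pendant '[[0,0,0,0,0,2,0],[0,0,0,0,0,0.5,0],[0,0,0,0,0,0,0]]'; python3 -m pendant '[[0,0,0,0,0,0,0.3],[0,0,0,0,0,0,0.7],[0,0,0,0,0,0,0.7],[0,0,0,0,0,0,0.7],[0,0,0,0,0,-20,0.7],[0,0,0,0,0,-40,0.8],[0,0,0,0,0,-50,0.8],[0,0,0,0,0,-40,0.8],[0,0,0,10,40,-20,0.8],[0,0,0,15,55,0,0.8],[0,0,0,15,55,0,0.8],[0,0,0,10,55,0,0.8],[0,0,0,0,55,0,0.8],[0,0,0,0,55,0,0.8],[0,0,0,0,55,0,0.8],[0,0,0,0,55,0,0.8],[0,0,0,0,30,0,0.8],[0,0,0,0,0,0,0.8],[0,0,0,0,0,0,0.8]]'; python3 veh.py; python3 - <<'E'
from h import *
p,W,H=cloud("side"); cv2.imwrite("pics/s3.png",p)
p,W,H=cloud("top"); cv2.imwrite("pics/t3.png",p)
z=W[...,2]; X,Y=W[...,0],W[...,1]
for x in rect((X>.38)&(X<.8)&(Y>-.46)&(Y<-.05)&(z>.035)&(z<.07),"top",.053): print(x)
E
```

```text
time: 49.18
position: [0.4612, 0.2591, 0.0844]
eef_rot: [179.9, -0.3, 10.0]
force: [-0.1, 0.4, -1.0]
gripper_width: 0.0357
time: 51.55
position: [0.5935, -0.1922, 0.2601]
eef_rot: [180.0, -0.4, 10.1]
force: [-1.2, -0.2, -0.2]
gripper_width: 0.0706
low
(561, 220, 106, 42, 10.2, (np.int64(209), np.int64(239)), np.int32(356))
(551, 28, 106, 47, 4.2, (np.int64(269), np.int64(239)), np.int32(366))
(545, 331, 99, 45, 8.1, (np.int64(174), np.int64(246)), np.int32(377))
(462, 257, 99, 43, 10.3, (np.int64(198), np.int64(271)), np.int32(369))
(439, 19, 107, 47, 4.0, (np.int64(272), np.int64(276)), np.int32(428))
cab
(563, 220, 96, 40, 10.2, (np.int64(208), np.int64(239)), np.int32(325))
(545, 331, 96, 41, 8.1, (np.int64(174), np.int64(245)), np.int32(337))
(558, 30, 42, 38, 88.6, (np.int64(268), np.int64(238)), np.int32(123))
(460, 256, 95, 41, 10.3, (np.int64(197), np.int64(271)), np.int32(336))
(434, 19, 53, 38, 5.5, (np.int64(273), np.int64(278)), np.int32(167))
blue [(510, 264, 231, 210, 10.1, (np.int64(198), np.int64(259)), np.int32(3193))]
(764, -172, 53, 23, 56.2, (np.int64(328), np.int64(175)), np.int32(37))
```

View pics/t3.png

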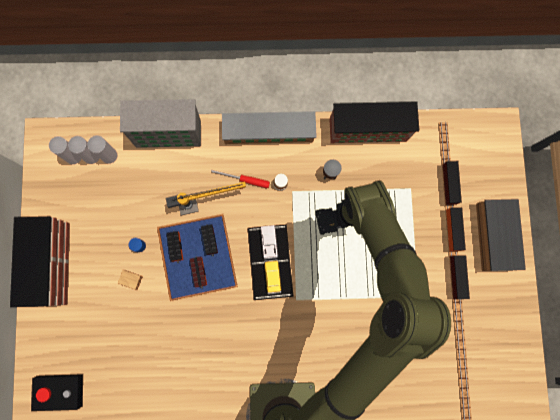

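View pics/s3.png

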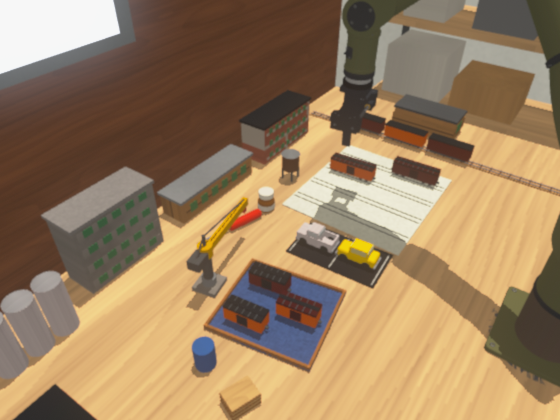

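```bash
python3 -m pendant '[[0,0,0,0,0,0,0.8],[0,0,0,0,0,0,0.8],[0,0,0,0,0,0,0.8],[0,0,0,0,0,0,0.8],[0,0,0,0,0,0,0.8],[0,0,0,0,0,0,0.8],[0,0,0,0,0,0,0.8],[0,0,0,0,0,0,0.8]]' ; python3 veh.py; python3 - <<'E'
from h import *
p,W,H=cloud("side"); z=W[...,2]; X,Y=W[...,0],W[...,1]
[print(x) for x in rect((X>.38)&(X<.72)&(Y>-.45)&(Y<-.05)&(z>.047)&(z<.058),"side",.053)]
r.close_job(); print("handed in")
E
```

```text
time: 52.7
position: [0.5939, -0.189, 0.2607]
eef_rot: [180.0, -0.5, 10.5]
force: [-0.7, 0.2, -0.7]
gripper_width: 0.0704
low
(561, 220, 106, 42, 10.2, (np.int64(209), np.int64(239)), np.int32(354))
(551, 28, 107, 48, 4.2, (np.int64(269), np.int64(239)), np.int32(371))
(545, 331, 98, 45, 8.1, (np.int64(174), np.int64(245)), np.int32(380))
(460, 256, 104, 43, 10.3, (np.int64(198), np.int64(271)), np.int32(372))
(439, 19, 103, 47, 4.0, (np.int64(272), np.int64(276)), np.int32(420))
cab
(563, 220, 95, 40, 10.2, (np.int64(209), np.int64(239)), np.int32(328))
(545, 331, 96, 41, 8.1, (np.int64(174), np.int64(245)), np.int32(342))
(558, 28, 38, 38, -1.4, (np.int64(269), np.int64(238)), np.int32(121))
(460, 256, 95, 40, 10.3, (np.int64(197), np.int64(271)), np.int32(339))
(434, 19, 53, 39, 4.7, (np.int64(273), np.int64(278)), np.int32(166))
blue [(510, 264, 231, 210, 10.1, (np.int64(198), np.int64(259)), np.int32(3196))]
(624, -292, 143, 51, 4.2, (np.int64(354), np.int64(162)), np.int32(354))
(458, -385, 142, 50, 3.0, (np.int64(417), np.int64(166)), np.int32(366))
the job is handed in; nothing more can be done
handed in
```

The job is done and handed in at about 53 s; no verdict was reported. I pushed the jib round to its stop, parked the pickup and then the car on the car park, and stood all three short wagons found in the yard on the tray lining.

- **Jib:** it measured about 102–104° along its length, against about 100° expected at the stop. The push force rose to about 20 N there, which confirmed the stop.
- **Vehicles:** the last pictures put the pickup about +64 mm and the car about −48 mm from the car park's centre lengthwise, both within about 5 mm of its centreline. Both stood upright and neither had been knocked. I had to set the car down a few millimetres short of my target because two wrist joints reached their limits.
- **Short wagons:** all three stood upright in the tray, with centres within about 65 mm of the tray's centre.
- **Long wagons:** in the last side view both stood upright. One was within about 3 mm of its earlier side-view position. The gripper partly hid the other in that earlier view, but it agreed with the first top view to within the camera offset.
- **Bystanders:** I checked these only by eye, in the last two pictures, and they looked unmoved.

No check failed. The side-view centres differ from the top view by up to 10 mm because that camera also sees the flanks, so I used the top view for positions.

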